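# Load and lock a drill guide bush in a horizontal drilling jig

### The job

Get the drilling jig ready for the next hole: of the two square-handled steel guide bushes on the bench, take the one with the thicker round nose, turn its nose to the jig and slide it level into the jig's bore until the shoulder of its square handle rests against the face of the jig block. Then swing the cam lever on top of the jig round as far as it goes to lock it, and leave the thin-nosed bush where it is.

Things in the scene. Friction and masses are not known exactly. Their poses are not given: they have to be found in the camera images.
- bush_thick: steel drill guide bush for the jig, 0.35 kg, lying loose: square handle 90 mm long (x), 34 x 34 mm across, three dark lines near its tail; on its +x end a round nose 28 mm in diameter, 55 mm long, tapering by 4 mm in radius over the last 6 mm. Origin: middle of the handle's underside; +x points to the nose, z up; the common axis of nose and handle is 17 mm above the origin
- bush_thick_grip (a point): middle of the thick-nosed bush's handle, on its axis (the centre of mass is about 20 mm from it towards the nose)
- bush_thick_shoulder (a point): centre of the square shoulder where the thick-nosed bush's handle meets its nose, on the axis, 45 mm from the handle's middle
- bush_thick_nose (a point): centre of the end of the thick-nosed bush's nose, 55 mm in front of the shoulder
- bush_thin: the other guide bush, same steel handle (90 x 34 x 34 mm) and nose length but with a nose only 18 mm in diameter; origin and axes as for the thick one. Not wanted, stays where it is
- jig: horizontal drilling jig, fixed to the bench: steel base 175 x 110 x 12 mm (x -75 to +100 mm), on it a grey block 60 mm long (x -60 to 0), 70 mm wide, top 92 mm above the bench, with a level through bore 29.5 mm in diameter, mouth chamfered 3 mm; behind it beech on a rest (62 mm high). Origin: on the bench under the middle of the block's rear face; +x is the way a bush slides in, z up
- jig_mouth (a point): centre of the bore's mouth in the front face of the jig block, 52 mm above the bench; the bore runs from here along the jig's +x; the point's axes are the jig's
- jig_pivot (a point): pivot of the cam lever, on top of the jig block, 30 mm behind its front face; the lever turns about the vertical through it
- jig_post (a point): on the axis of the lever's upright black finger post (16 mm diameter, from 99 to 139 mm above the bench), 126 mm above the bench, 85 mm from the pivot
- jig_lever (a joint): angle of the cam lever in rad: 0 open, pointing along the jig's +x, over the beech; 1.571 locked, at its stop, pointing along the jig's -y (clockwise seen from above). It stays where it is left; about 2 N at the post moves it

How it is judged (in metres and radians):
On the way, in this order (a step that is already met when the one before it is completed fails the run):
1. the thick-nosed bush is slid home in the bore while the lever is still open (distance between bush_thick_shoulder and jig_mouth below 0.005 m and angle between the x axis of bush_thick and the x axis of jig, either way round below 0.09 rad and value of joint jig_lever below 0.6 rad), for 0.2 s.
2. the lever is swung to its stop (value of joint jig_lever above 1.4 rad), for 0.2 s.
At the end, for the whole second after the job is handed in: The thick-nosed bush sits in the jig's bore, at rest, the centre of its shoulder within 5 mm of the centre of the bore's mouth and its axis within 0.09 rad of the bore's; the cam lever stands at 1.4 rad or more; the thin-nosed bush lies within 30 mm of where it was (distance between bush_thick_shoulder and jig_mouth below 0.005 m and angle between the x axis of bush_thick and the x axis of jig, either way round below 0.09 rad and linear speed of bush_thick below 0.01 m/s and value of joint jig_lever above 1.4 rad and distance of bush_thin from where it was at the start of the episode below 0.03 m); the robot touches nothing.
It fails at once if the thin-nosed bush is moved more than 30 mm (distance of bush_thin from where it was at the start of the episode above 0.03 m).
It also fails if it takes over 51 s, if anything falls off the work surface, if the arm or the gripper's body presses on something with over 40 N, if the wrist force passes 120 N, or if a joint passes its speed limit or range.

### The arm

A 7-joint arm with a two-finger parallel gripper is mounted at the origin on a cart in front of the work surface, level with it; the furniture and walls round the work are solid. World frame = base frame: x ahead of the robot, y to its left, z up, the work surface at z = 0. Lengths are in m, angles in degrees, forces in N, time in s.
With the tool pointing down it reaches from about 0.4 to 0.75 m from the base axis. Payload 19.5 kg.
Tool frame: the origin (TCP) lies on the front face of the gripper's body, between the roots of the fingers; the fingertips stand 73 mm ahead of it and the grasp point (between the pads) lies 54 mm ahead of it (grasp_offset is the distance from the TCP to the grasp point, in m); z points along the fingers, y is the line along which they close (so a half turn about z gives the same grasp; the last joint's range is limited). The gripper opens to 85 mm and grips with 20 to 120 N. Pads are 22 mm wide; open, the fingers measure 114 mm over their backs; the gripper's body (76 mm by 85 mm) begins 54 mm behind the grasp point. The pads swing forward as they close: fully open they stand 13 mm farther back than shut.
Start: joints at [62.641, 40.479, -1.581, 85.061, 1.261, 54.483, -4.326], TCP at [0.243, -0.521, 0.304] pointing down, gripper open.
Joint ranges: [-155.06, 155.06], [-18.47, 123.98], [-90, 86.84], [0, 140.48], [-83.41, 263.41], [0, 116], [-161.91, 161.91]. Speed limits (degrees/s): [108.29, 108.29, 147.25, 147.25, 172.46, 172.46, 172.46].

### API

Orientations are given as a 3x3 rotation matrix whose columns are the frame's x, y, z axes.
In Python, from station import * gives the robot as it stands. Calls block until the motion is done:
- move_ptp(position, orientation): joint-space move of the TCP to a pose.
- move_linear(position, ori=None, max_speed=0.15, max_force=None): straight line of the TCP; ori=None keeps the orientation; max_speed is the mean speed in m/s. With max_force (N) it stops when the force on the tool has changed by that much, and returns True; else False.
- set_joints(angles): joint-space move.
- let_go() and close(): open the fingers fully, or close them until they stop; the grip force is fixed at half the most.
- dwell(seconds).
- ik(position, orientation): joint angles nearest the present ones, or None.
- get_obs(): the state.
- snapshot(name): name is "scene" or "side" or "wrist"; returns the picture (480x640x3 uint8, red, green, blue); there is no depth.
- camera_params(name): a dict with "fx", "fy", "cx", "cy" (pixels), "dist_coeffs" ([k1, k2, p1, p2, k3] as OpenCV has them; the pictures are not rectified), "R" (3x3) and "t" (3): a world point X has camera coordinates R X + t. Camera axes: x right, y down, z forward; pixel columns grow to the right and rows downward; lengths in m; the calibration is good to about 2 mm. A picture is of the moment at which its call begins: read the wrist's pose just before it. camera_params takes no time and is no camera call; for the wrist camera it gives the pose at the moment of the call.
A pose or a line that the arm cannot do raises Unreachable and nothing moves.
- finish_job(): hands the job in; it is judged then, once.
Trained networks look in the newest picture that a camera, given by its name, has taken for a name from the list of things; names that differ only in an ending like _2 or _b are one class to them, and where a whole thing is asked for, a point or a joint stands for the part that bears it (a point fixed in the world has none). Each returns a list of dicts, best first, with "conf" (0 to 1); they miss things now and then, are a little off and sometimes report something else, mostly with a low value. They report only what shows in the picture. A call takes as long as a camera call.
- trace(camera, query): "mask" (480x640 bool, what is visible of it).
- spot_point(camera, query): "point" ([x, y, z] in m, in world coordinates, good to about 4 mm: a listed point, or the origin of a listed thing).
The state is a dict: "t": time; "joint_positions": joint angles; "qvel": joint speeds; "effort": joint torques, N m; "eef_pos": TCP position; "tool_rot": TCP orientation; "contact_force": force on the tool from outside, world axes, zero at the start; "moment": the same for the moment, N m; "width": finger opening in m; "grip_force": force on a finger pad.
Only numpy, scipy, OpenCV 4.12 (cv2) and the standard library are available. Lean on these libraries where they do the work, as an engineer would, in place of code of your own. Each camera call takes 0.05 s, during which the arm holds its last target. There are 200 camera calls.

## Working session

There is one attempt and no reset: what is moved stays moved. The work goes in short steps, each a Python script; the robot and the scene stay as the last script left them, time stands still between calls to the robot, and variables do not carry over. Pictures are saved under pics/ and viewed, at most 10 in all, crops included, and the job is handed in when it is done.

```bash
mkdir -p pics; ls; python3 - <<'E'
from station import *
import cv2,numpy as np
for c in ["scene","side"]:
    im=snapshot(c); cv2.imwrite(f"pics/{c}0.png",im[:,:,::-1])
    for q in ["bush_thick","bush_thick_shoulder","bush_thick_nose","bush_thick_grip","bush_thin","jig","jig_mouth","jig_pivot","jig_post"]:
        print(c,q,[(np.round(d["point"],4).tolist(),round(d["conf"],2)) for d in spot_point(c,q)[:3]])
    p=camera_params(c); print(p)
o=get_obs();print(o["t"],o["eef_pos"],o["tool_rot"],o["width"])
E
```

```text
pics
scene bush_thick [([0.5273, 0.3251, 0.0007], 0.96)]
scene bush_thick_shoulder [([0.5683, 0.3395, 0.0133], 0.61)]
scene bush_thick_nose [([0.6249, 0.3465, 0.0192], 0.83)]
scene bush_thick_grip [([0.526, 0.3274, 0.0184], 0.8)]
scene bush_thin [([0.5043, 0.1684, 0.0034], 0.67)]
scene jig [([0.5611, -0.131, -0.0011], 0.7)]
scene jig_mouth [([0.5631, -0.0771, 0.0571], 0.76)]
scene jig_pivot [([0.5608, -0.1051, 0.0995], 0.65)]
scene jig_post [([0.5335, -0.1872, 0.1316], 0.69)]
{'fx': 454.3216624381991, 'fy': 454.3216624381991, 'cx': 326.2289534235259, 'cy': 239.03705450587947, 'dist_coeffs': array([-0.01211968,  0.        ,  0.        ,  0.        ,  0.        ]), 'R': array([[-0.83283713, -0.55341138,  0.01087049],
       [-0.28652487,  0.41422632, -0.86389817],
       [ 0.47358824, -0.72260114, -0.50354918]]), 't': array([0.49146548, 0.22256785, 0.79645669])}
side bush_thick [([0.5258, 0.3277, 0.001], 0.55)]
side bush_thick_shoulder []
side bush_thick_nose [([0.6274, 0.3474, 0.0169], 0.91), ([0.5432, -0.1851, 0.1271], 0.24)]
side bush_thick_grip [([0.5272, 0.3319, 0.0173], 0.84)]
si
[... 189 characters left out ...]
 0.98)]
side jig_post [([0.5394, -0.1855, 0.1259], 0.79), ([0.5282, 0.3284, 0.0022], 0.75)]
{'fx': 554.4026180736923, 'fy': 554.4026180736923, 'cx': 308.97811826381155, 'cy': 240.21677060998078, 'dist_coeffs': array([-0.12659017,  0.        ,  0.        ,  0.        ,  0.        ]), 'R': array([[-0.99807085, -0.06164687, -0.00736528],
       [-0.04811657,  0.84301967, -0.53572626],
       [ 0.03923492, -0.53433837, -0.8443596 ]]), 't': array([0.54032767, 0.02763071, 1.16596371])}
1.0 [ 0.24273439 -0.52123836  0.30386876] [[ 9.06536614e-01  4.22127192e-01 -2.33415589e-05]
 [ 4.22127192e-01 -9.06536610e-01  8.65306590e-05]
 [ 1.53669664e-05 -8.82963174e-05 -9.99999996e-01]] 0.08542076237526947
```

View pics/scene0.png

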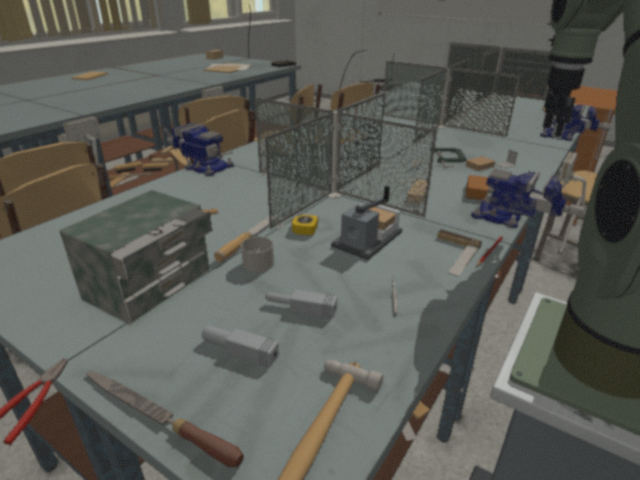

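View pics/side0.png

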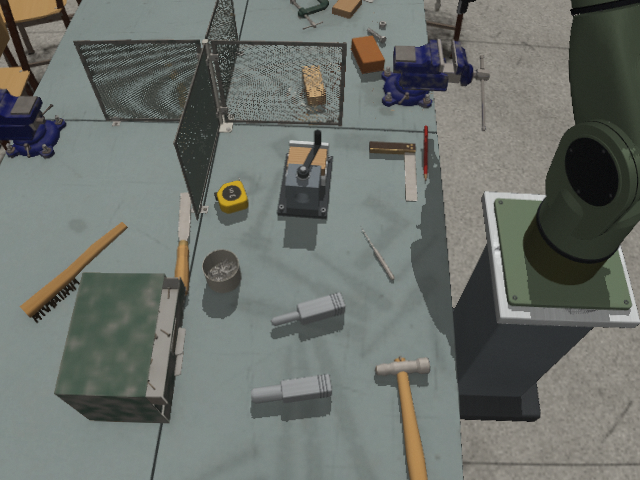

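The scene shows the thick bush at side pixel (290,388), with its nose to the left, and the thin one at (308,312). The jig is at (306,185), its mouth facing the bushes, with the lever near open. The networks agree with this. Next I'll check with the wrist camera, from two places over the jig and two over the bush.

```bash
cat > h.py <<'E'
from station import *
import numpy as np, cv2
def R(yaw):  # tool down, tool x at yaw (deg)
    c,s=np.cos(np.radians(yaw)),np.sin(np.radians(yaw))
    return np.array([[c,s,0],[s,-c,0],[0,0,-1.]])
def look(name,qs):
    im=snapshot("wrist"); P=camera_params("wrist"); cv2.imwrite(f"pics/{name}.png",im[:,:,::-1]); np.save(f"pics/{name}.npy",P,allow_pickle=True)
    for q in qs:
        print(name,q,[(np.round(d["point"],4).tolist(),round(d["conf"],2)) for d in spot_point("wrist",q)[:2]])
    return P
E
python3 - <<'E'
from h import *
print({y:ik([.53,.33,.08],R(y)) is not None for y in (11,191)},{y:ik([.56,.05,.115],R(y)) is not None for y in (-90,90)})
J=["jig","jig_mouth","jig_pivot","jig_post"]
B=["bush_thick","bush_thick_shoulder","bush_thick_nose","bush_thick_grip","bush_thin"]
for n,p,y,q in [("w1",[.50,-.05,.33],-90,J),("w2",[.56,.06,.33],-90,J),("w3",[.52,.28,.30],11,B),("w4",[.56,.34,.30],11,B)]:
    move_ptp(p,R(y)); P=look(n,q); print(get_obs()["t"], -P["R"].T@P["t"], P["R"][2])
E
```

```text
{11: True, 191: True} {-90: True, 90: True}
w1 jig [([0.5594, -0.0747, 0.0551], 0.69), ([0.5556, -0.1358, -0.0017], 0.63)]
w1 jig_mouth [([0.557, -0.0739, 0.054], 0.55)]
w1 jig_pivot [([0.56, -0.1033, 0.0955], 0.73)]
w1 jig_post [([0.5355, -0.1877, 0.1298], 0.79)]
3.4833 [ 0.5003409  -0.12530962  0.39906148] [ 9.00981223e-04  2.93698251e-01 -9.55897759e-01]
w2 jig [([0.5572, -0.1341, -0.0043], 0.84)]
w2 jig_mouth [([0.5607, -0.0743, 0.0548], 0.66)]
w2 jig_pivot [([0.5576, -0.1048, 0.0973], 0.82)]
w2 jig_post []
4.3 [ 0.56023159 -0.01530276  0.39910728] [ 8.99226873e-04  2.93325194e-01 -9.56012302e-01]
w3 bush_thick [([0.5289, 0.3289, -0.0076], 0.98)]
w3 bush_thick_shoulder [([0.5702, 0.3315, 0.0206], 0.67)]
w3 bush_thick_nose [([0.6261, 0.3495, 0.0129], 0.64)]
w3 bush_thick_grip [([0.5251, 0.3291, 0.0174], 0.96)]
w3 bush_thin [([0.509, 0.1669, 0.002], 0.93)]
5.625 [0.59476597 0.29314556 0.36918643] [-0.28781731 -0.05664171 -0.95600885]
w4 bush_thick [([0.5274, 0.3293, -0.0036], 0.89)]
w4 bush_thick_shoulder [([0.5719, 0.3336, 0.0201], 0.75)]
w4 bush_thick_nose [([0.6253, 0.3487, 0.0174], 0.59)]
w4 bush_thick_grip [([0.5252, 0.3296, 0.0159], 0.59)]
w4 bush_thin [([0.5037, 0.1667, -0.0001], 0.84)]
6.3417 [0.63420499 0.35420088 0.36877505] [-0.28817288 -0.05767643 -0.95583985]
```

View pics/w2.png

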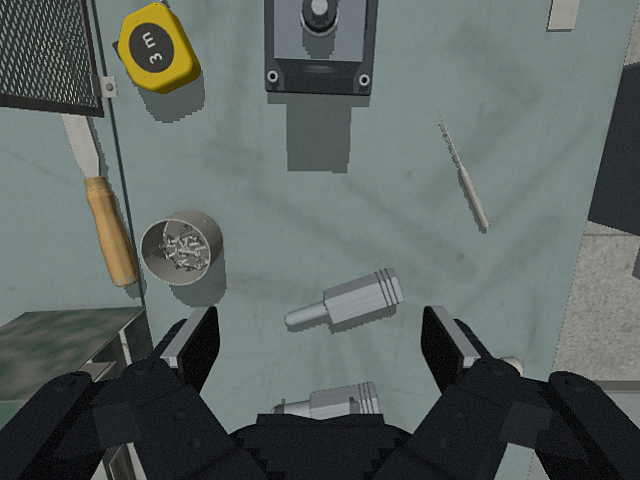

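View pics/w4.png

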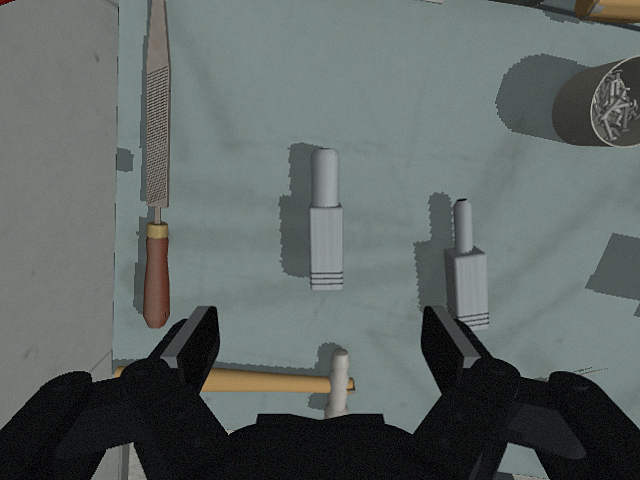

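View pics/w1.png

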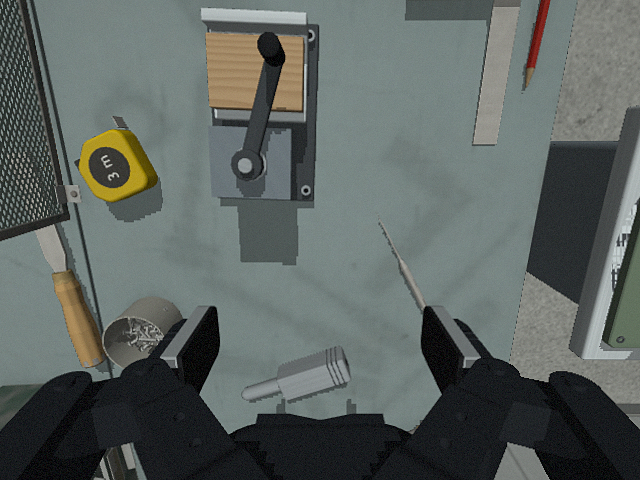

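w2 shows the jig's front at the top (base screws at (272,76) and (364,79), mouth side at row ~62–70). w1 shows the whole jig from above, with pivot (247,165), post (268,47) and base screws (311,36) and (306,190). w4 shows the thick bush at (327,220) with its nose up, and the thin one at (463,265). Next I'll get jig yaw and bush axis from image lines.

```bash
cat >> h.py <<'E'
def ray(P,px,z):
    K=np.array([[P["fx"],0,P["cx"]],[0,P["fy"],P["cy"]],[0,0,1]])
    u=cv2.undistortPoints(np.array(px,float).reshape(-1,1,2),K,np.array(P["dist_coeffs"]))[:,0]
    d=np.c_[u,np.ones(len(u))]@P["R"]; c=-P["R"].T@P["t"]
    return c+d*((z-c[2])/d[:,2])[:,None]
def lines(name,box,minlen):
    g=cv2.imread(f"pics/{name}.png",0); l=cv2.createLineSegmentDetector().detect(g)[0][:,0]
    x0,y0,x1,y1=box
    return [s for s in l if np.hypot(s[2]-s[0],s[3]-s[1])>minlen and x0<min(s[0],s[2]) and max(s[0],s[2])<x1 and y0<min(s[1],s[3]) and max(s[1],s[3])<y1]
E
python3 - <<'E' 2>/dev/null || echo fail
import importlib,sys
from h import *
L=lambda n:np.load(f"pics/{n}.npy",allow_pickle=True).item()
def show(n,box,ml,zs):
    for s in lines(n,box,ml):
        o=[]
        for z in zs:
            a=ray(L(n),[s[:2],s[2:]],z); d=a[1]-a[0]; o.append((np.round(a[:,:2],4).tolist(),round(float(np.degrees(np.arctan2(d[1],d[0])))%180,1)))
        print(n,np.round(s).astype(int),*o)
show("w1",(195,0,330,215),40,(.012,.092))
show("w2",(255,-1,385,110),30,(.012,.092))
print(ray(L("w1"),[(311,36),(306,190)],.014),ray(L("w2"),[(272,76),(364,79)],.014))
show("w3",(0,0,640,300),40,(.034,))
show("w4",(295,140,355,300),25,(.017,.034))
E
```

```text
w1 [285  55 271 107] ([[0.5356, -0.2043], [0.5516, -0.1565]], 71.5) ([[0.5283, -0.188], [0.541, -0.15]], 71.5)
w1 [306 119 307  33] ([[0.5158, -0.1444], [0.5135, -0.2239]], 88.3) ([[0.5126, -0.1405], [0.5108, -0.2035]], 88.3)
w1 [304  64 303 112] ([[0.5171, -0.1963], [0.5184, -0.1518]], 88.3) ([[0.5136, -0.1817], [0.5146, -0.1463]], 88.3)
w1 [252 107 264  59] ([[0.5716, -0.1566], [0.557, -0.2009]], 71.8) ([[0.5569, -0.1501], [0.5453, -0.1853]], 71.8)
w1 [319  26 313 207] ([[0.5015, -0.2303], [0.508, -0.0514]], 87.9) ([[0.5013, -0.2086], [0.5064, -0.0667]], 87.9)
w1 [201  20 304  24] ([[0.6167, -0.2352], [0.516, -0.2317]], 178.0) ([[0.5926, -0.2125], [0.5127, -0.2097]], 178.0)
w1 [208 106 251 108] ([[0.6169, -0.1576], [0.5729, -0.1557]], 177.5) ([[0.5928, -0.151], [0.5579, -0.1494]], 177.5)
w1 [306  12 202   7] ([[0.5147, -0.2418], [0.6144, -0.2455]], 177.9) ([[0.5117, -0.2177], [0.5909, -0.2207]], 177.9)
w1 [290 199 291 128] ([[0.5343, -0.0599], [0.5317, -0.1357]], 88.0) ([[0.5273, -0.0734], [0.5252, -0.1336]], 88.0)
w1 [301 108 302  37] ([[0.5206, -0.1554], [0.5183, -0.2206]], 88.0)
[... 3235 characters left out ...]
278, 0.3708], [0.6281, 0.3376]], 90.6)
w4 [342 208 309 208] ([[0.5711, 0.3183], [0.565, 0.3512]], 100.6) ([[0.5742, 0.32], [0.5683, 0.3513]], 100.6)
w4 [336 203 336 157] ([[0.5753, 0.3253], [0.6202, 0.3348]], 12.0) ([[0.5781, 0.3267], [0.6209, 0.3358]], 12.0)
w4 [314 289 339 289] ([[0.4766, 0.3292], [0.4825, 0.3021]], 102.4) ([[0.4842, 0.3304], [0.4898, 0.3046]], 102.4)
w4 [341 268 341 209] ([[0.5068, 0.3051], [0.57, 0.3184]], 11.9) ([[0.5129, 0.3074], [0.5731, 0.3202]], 11.9)
w4 [318 150 316 191] ([[0.6229, 0.3531], [0.584, 0.3476]], 8.1) ([[0.6234, 0.3532], [0.5864, 0.3479]], 8.1)
w4 [311 198 311 172] ([[0.5754, 0.3518], [0.6012, 0.3566]], 10.6) ([[0.5782, 0.3519], [0.6028, 0.3565]], 10.6)
```

Measured jig: yaw of jig x is -92.1°, and the mouth is near (0.562, -0.075). The block width comes out at 70.6 mm, which fits the given 70. Bush: handle middle near (0.527, 0.326), yaw 11.8°. Next I'll grasp it and bring it in front of the bore.

```bash
python3 - <<'E'
from h import *
b=np.array([.527,.326,0]); yb=11.8; yj=-92.1
jx=np.array([np.cos(np.radians(yj)),np.sin(np.radians(yj)),0]); m=np.array([.562,-.0753,.052])
move_ptp(b+[0,0,.15],R(yb)); print(move_linear(b+[0,0,.078],max_speed=.08,max_force=15)); z0=get_obs()["eef_pos"][2]
close(); o=get_obs(); print(o["width"],o["grip_force"],z0,o["eef_pos"])
move_linear(b+[0,0,.20],max_speed=.12)
p=m-jx*.13; p[2]=.052+z0-.017
move_ptp(p+[0,0,.09],R(yj)); move_linear(p,max_speed=.1)
o=get_obs(); print(o["t"],o["width"],o["eef_pos"],p)
look("w5",["bush_thick_nose","bush_thick_shoulder","bush_thick_grip","jig_mouth","jig_pivot"])
for c in ["side","scene"]:
    im=snapshot(c); cv2.imwrite(f"pics/{c}1.png",im[:,:,::-1])
    for q in ["bush_thick_nose","bush_thick_shoulder","bush_thick_grip","jig_mouth"]:
        print(c,q,[(np.round(d["point"],4).tolist(),round(d["conf"],2)) for d in spot_point(c,q)[:2]])
E
```

```text
False
0.0328040014572485 60.580469369888306 0.0784763754757789 [0.52712319 0.32609343 0.0783208 ]
11.875 0.033008586468423085 [0.56697503 0.05462957 0.11400311] [0.56676368 0.05461269 0.11347638]
w5 bush_thick_nose [([0.5656, -0.044, 0.0486], 0.89)]
w5 bush_thick_shoulder [([0.5657, 0.0046, 0.0539], 0.97)]
w5 bush_thick_grip [([0.5608, 0.0579, 0.0523], 0.7)]
w5 jig_mouth []
w5 jig_pivot [([0.5682, 0.0551, 0.03], 0.2)]
side bush_thick_nose []
side bush_thick_shoulder []
side bush_thick_grip [([0.5658, 0.0582, 0.0517], 0.7)]
side jig_mouth [([0.5614, -0.0746, 0.0511], 0.86)]
scene bush_thick_nose [([0.5616, -0.0482, 0.0547], 0.68), ([0.5632, -0.1327, 0.0009], 0.32)]
scene bush_thick_shoulder [([0.564, 0.011, 0.0469], 0.96)]
scene bush_thick_grip [([0.5662, 0.0523, 0.0544], 0.89)]
scene jig_mouth [([0.562, -0.0753, 0.0529], 0.79)]
```

View pics/w5.png

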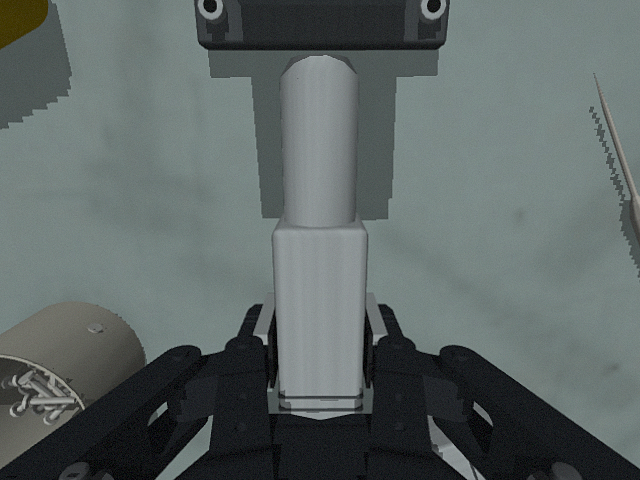

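```bash
python3 - <<'E'
import cv2,numpy as np
a=cv2.imread("pics/side1.png")[150:290,240:380]; b=cv2.imread("pics/scene1.png")[170:310,300:440]
cv2.imwrite("pics/c1.png",cv2.resize(np.hstack([a,b]),(800,400),interpolation=cv2.INTER_CUBIC))
E
```

```text
(no output)
```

View pics/c1.png

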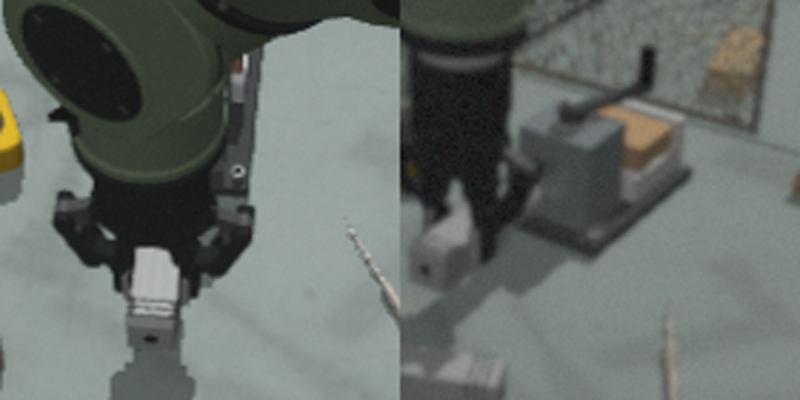

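w5 shows the nose centred at col ~320, the jig's base screws at (210,8) and (432,8), and the handle level between the pads. The lateral offset comes from the rays.

```bash
python3 - <<'E'
from h import *
P=np.load("pics/w5.npy",allow_pickle=True).item()
s=ray(P,[(210,8),(432,8)],.014); mid=s.mean(0); yj=np.radians(-92.1); jx=np.array([np.cos(yj),np.sin(yj)]); jy=np.array([-jx[1],jx[0]])
mp=np.array([.562,-.0753]); print(s,"screwmid lateral vs mouth",(mid[:2]-mp)@jy)
def both(px):
    return (ray(P,px,.052).mean(0)[:2]-mp)@jy
print("nose lat",both([(281,90),(358,90)]),both([(284,200),(356,200)]))
e=(ray(P,[(273,240),(367,240),(280,390),(363,390)],.066)[:,:2]-mp)@jy; print("handle lat",e, e[:2].mean(),e[2:].mean())
for l in lines("w5",(195,-1,455,420),40):
    a=ray(P,[l[:2],l[2:]],.04); d=a[1]-a[0]; print(np.round(l).astype(int),round(float(np.degrees(np.arctan2(d[1],d[0])))%180,2))
E
```

```text
[[ 0.60929193 -0.07394105  0.014     ]
 [ 0.5160386  -0.07056898  0.014     ]] screwmid lateral vs mouth 0.0005532385810936974
nose lat 0.0010085277651534679 0.0007850837122089023
handle lat [ 0.01729441 -0.0158002   0.01687381 -0.01675844] 0.0007471028055386787 5.768236847955577e-05
[268 411 320 419] 168.36
[276 308 278 373] 87.92
[360 392 364 234] 88.79
[449   1 445  43] 87.4
[287 395 356 395] 178.09
[353 411 292 411] 178.84
[356 399 286 399] 177.95
[292 408 352 407] 178.48
[273 312 271 234] 87.49
[436  49 209  50] 178.01
[396  78 391 197] 89.35
[262 217 251  84] 89.5
[368 234 366 308] 88.45
[275 232 277 307] 87.74
[359 229 279 229] 178.42
[368 332 366 378] 88.03
```

```bash
python3 - <<'E'
from h import *
yj=np.radians(-92.1); jx=np.array([np.cos(yj),np.sin(yj),0]); m=np.array([.562,-.0753,0])
def at(d): q=m-jx*d; q[2]=.1130; return q   # d = grasp-to-mouth distance
for d,f in [(.103,12),(.085,15),(.060,20),(.041,25)]:
    st=move_linear(at(d),max_speed=.04,max_force=f); o=get_obs()
    print(d,st,round(o["t"],2),"reached",round(float((m-o["eef_pos"])@jx),4),o["eef_pos"].round(4),np.round(o["contact_force"],1),np.round(o["moment"],2),round(o["width"],4))
    if st: break
E
```

```text
0.103 False 13.5 reached 0.1032 [0.5658 0.0279 0.113 ] [ 0.  -0.4 -2.8] [0.08 0.03 0.01] 0.033
0.085 False 14.1 reached 0.085 [0.5651 0.0097 0.113 ] [ 0.4  0.5 -2.5] [0.08 0.   0.01] 0.0329
0.06 False 14.88 reached 0.0602 [ 0.5642 -0.0151  0.113 ] [ 0.2 -0.4 -3.7] [ 0.01 -0.04  0.  ] 0.0331
0.041 True 15.29 reached 0.0458 [ 0.5638 -0.0296  0.1128] [2.2 2.9 0.2] [ 0.48 -0.23  0.11] 0.0335
```

The bush slid in freely, and contact came at 45.8 mm, where the shoulder is expected. One more push to confirm, then a look.

```bash
python3 - <<'E'
from h import *
yj=np.radians(-92.1); jx=np.array([np.cos(yj),np.sin(yj),0]); m=np.array([.562,-.0753,0])
q=m-jx*.040; q[2]=.1130
st=move_linear(q,max_speed=.02,max_force=30); o=get_obs()
print(st,round(o["t"],2),round(float((m-o["eef_pos"])@jx),4),o["eef_pos"].round(4),np.round(o["contact_force"],1),np.round(o["moment"],2))
look("w6",["bush_thick_shoulder","bush_thick_grip","jig_mouth","jig_post","jig_pivot"])
E
```

```text
True 15.59 0.0455 [ 0.5637 -0.0299  0.1127] [0.2 4.2 6.1] [-0.08  0.14 -0.06]
w6 bush_thick_shoulder []
w6 bush_thick_grip [([0.5609, -0.0282, 0.0515], 0.6)]
w6 jig_mouth []
w6 jig_post []
w6 jig_pivot [([0.561, -0.103, 0.0961], 0.58)]
```

View pics/w6.png

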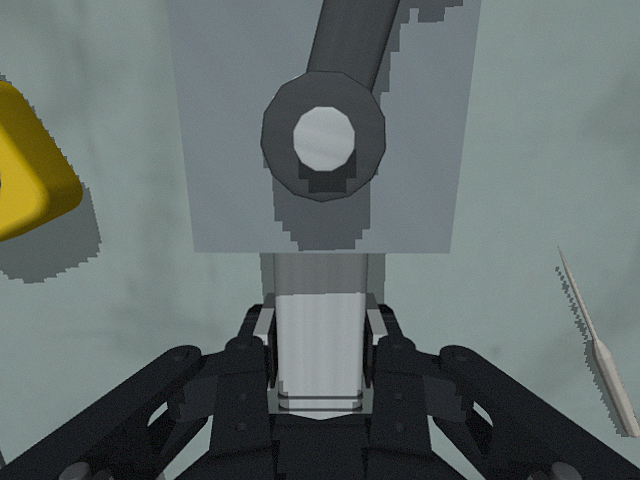

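w6 shows the handle against the block face (row 253) and centred at col ~320 in the block (194–450), with the lever still open. Next I'll release, retreat and measure the lever.

```bash
python3 - <<'E'
from h import *
let_go(); p=get_obs()["eef_pos"]
move_linear([p[0],p[1],.20],max_speed=.12)
move_ptp([.52,-.04,.31],R(-92.1))
P=look("w7",["bush_thick_shoulder","bush_thick_grip","jig_mouth","jig_post","jig_pivot"])
print(get_obs()["t"])
ps=dict(zip(("mesh_l","mesh_r"),ray(camera_params("side"),[(225,126),(343,124)],0).round(3)));print(ps)
E
```

```text
w7 bush_thick_shoulder []
w7 bush_thick_grip [([0.5611, -0.0241, 0.049], 0.91)]
w7 jig_mouth []
w7 jig_post [([0.5345, -0.1871, 0.1293], 0.59), ([0.5586, -0.1349, -0.0062], 0.48)]
w7 jig_pivot [([0.5585, -0.1058, 0.0949], 0.74)]
18.175
{'mesh_l': array([ 0.771, -0.327,  0.   ]), 'mesh_r': array([ 0.478, -0.348,  0.   ])}
```

View pics/w7.png

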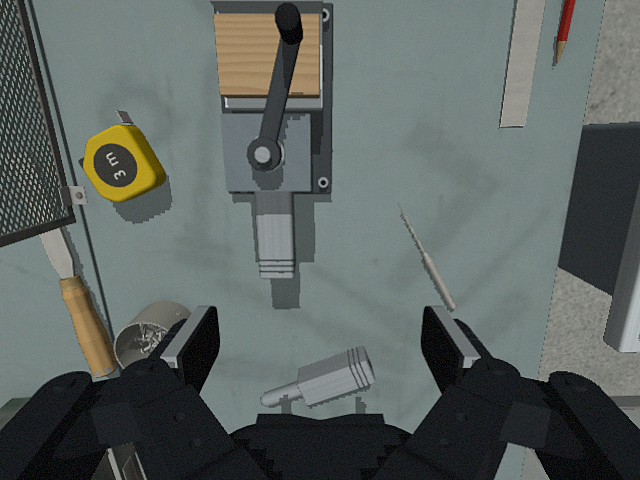

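w7 shows the bush seated in the jig (rows 192–278), with the lever still open and its post at (288,15). The mesh is at y ≈ -0.33, so it's clear. I'll check the tail distance, then swing the lever with closed fingers.

```bash
python3 - <<'E'
from h import *
yj=-92.1; jx=np.array([np.cos(np.radians(yj)),np.sin(np.radians(yj)),0]); m=np.array([.562,-.0753,.069])
P=np.load("pics/w7.npy",allow_pickle=True).item()
print("tail dist",(m-ray(P,[(260,277),(294,276)],.069).mean(0))@jx)
piv=np.array([.562,-.0753,0])+.030*jx; r=.085
def pose(f,z=.185):
    th=yj-np.degrees(f); a=np.radians(th)
    return piv+[r*np.cos(a),r*np.sin(a),z],R(th+90)
fs=list(np.linspace(-.15,1.42,10))
assert all(ik(*pose(f)) is not None for f in fs)
close(); move_ptp(*pose(fs[0],.26)); move_linear(pose(fs[0])[0],max_speed=.1,max_force=15)
for f in fs[1:]:
    st=move_linear(*pose(f),max_speed=.06,max_force=30); o=get_obs()
    print(round(f,2),st,round(o["t"],2),o["eef_pos"].round(4),np.round(o["contact_force"],1))
    if st: break
look("w8",["jig_post","bush_thick_grip"])
E
```

```text
tail dist 0.08620096440539171
0.02 False 21.66 [ 0.5561 -0.19    0.1855] [ 0.9  0.2 -1. ]
0.2 False 22.06 [ 0.5415 -0.1879  0.1851] [ 1.2 -0.2  0.6]
0.37 False 22.46 [ 0.5275 -0.1832  0.185 ] [-0.2 -0.8  0.7]
0.55 False 22.86 [ 0.5144 -0.1763  0.185 ] [ 0.   0.  -0.7]
0.72 False 23.26 [ 0.5028 -0.1671  0.185 ] [-0.5 -0.5 -0. ]
0.9 False 23.66 [ 0.4929 -0.1561  0.185 ] [-0.2 -0.3  0. ]
1.07 False 24.06 [ 0.4851 -0.1435  0.185 ] [ 0.7 -0.8  0.2]
1.25 False 24.46 [ 0.4796 -0.1298  0.185 ] [ 0.5 -0.5  0.5]
1.42 True 24.74 [ 0.4768 -0.1199  0.1852] [-0.1 -9.8  0.4]
w8 jig_post []
w8 bush_thick_grip [([0.5609, -0.0258, 0.0482], 0.89)]
```

The push stopped at the expected locked angle (about 1.58 rad). Next I'll back off and verify.

```bash
python3 - <<'E'
from h import *
p=get_obs()["eef_pos"]
move_linear([p[0]-.003,p[1]-.025,p[2]],max_speed=.08); move_linear([p[0]-.003,p[1]-.025,.30],max_speed=.15)
move_ptp([.50,-.02,.33],R(-92.1))
look("w9",["jig_post","jig_pivot","bush_thick_grip","bush_thin"]); o=get_obs(); print(o["t"],np.round(o["contact_force"],1))
E
```

```text
w9 jig_post [([0.4769, -0.1038, 0.1302], 0.73)]
w9 jig_pivot [([0.5619, -0.1052, 0.094], 0.95)]
w9 bush_thick_grip [([0.562, -0.0234, 0.0485], 0.86)]
w9 bush_thin []
27.1333 [-0.2 -0.  -0. ]
```

View pics/w9.png

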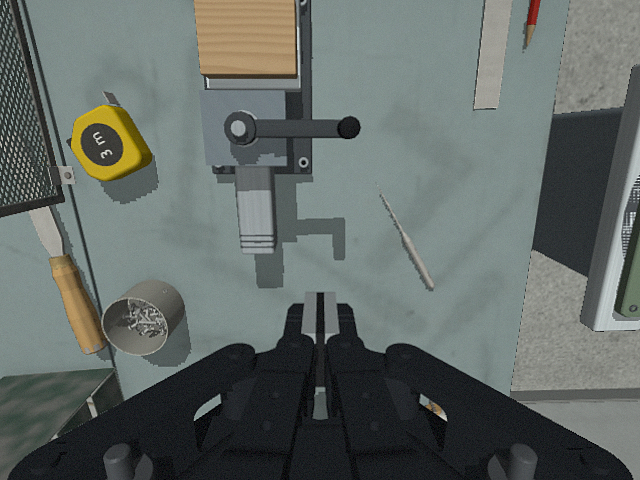

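```bash
python3 - <<'E'
from h import *
yj=-92.1; jx=np.array([np.cos(np.radians(yj)),np.sin(np.radians(yj)),0]); m=np.array([.562,-.0753,0])
for n,b in (("w7",(215,180,335,290)),("w9",(195,155,315,262))):
    P=np.load(f"pics/{n}.npy",allow_pickle=True).item()
    for l in lines(n,b,15):
        if abs(l[3]-l[1])<5: print(n,np.round(l,1),"d(.069)",((m-ray(P,[l[:2],l[2:]],.069))@jx).round(4),"d(.092)",((m-ray(P,[l[:2],l[2:]],.092))@jx).round(4))
E
```

```text
w7 [276.9 190.6 308.1 190.6] d(.069) [0.0038 0.0038] d(.092) [0.0005 0.0005]
w7 [229.4 190.4 258.1 190.5] d(.069) [0.0038 0.0038] d(.092) [0.0005 0.0005]
w7 [290.6 261.  260.6 261.1] d(.069) [0.0704 0.0705] d(.092) [0.0622 0.0622]
w7 [281.9 272.7 261.9 272.1] d(.069) [0.0823 0.0817] d(.092) [0.0732 0.0726]
w7 [259.4 269.7 289.4 270. ] d(.069) [0.0793 0.0795] d(.092) [0.0704 0.0705]
w7 [261.9 264.1 288.1 264. ] d(.069) [0.0735 0.0734] d(.092) [0.065  0.0649]
w7 [261.9 258.7 289.4 258.6] d(.069) [0.0681 0.068 ] d(.092) [0.06   0.0599]
w7 [289.4 266.6 261.9 266.8] d(.069) [0.076  0.0763] d(.092) [0.0674 0.0676]
w7 [261.9 276.8 290.6 277.5] d(.069) [0.0865 0.0872] d(.092) [0.0771 0.0777]
w7 [288.1 213.4 258.1 214.5] d(.069) [0.0244 0.0255] d(.092) [0.0196 0.0206]
w7 [330.6 201.9 313.1 201.6] d(.069) [0.0139 0.0136] d(.092) [0.0099 0.0096]
w7 [328.1 193.6 294.4 193.7] d(.069) [0.0065 0.0066] d(.092) [0.0029 0.0031]
w7 [253.1 193.7 234.4 193.7] d(.069) [0.0067 0.0067] d(.092) [0.0031 0.0031]
w7 [276.9 188.8 261.9 189.6] d(.069) [0.0022 0.003 ] d(.092) [-0.001  -0.0003]
w9 [270.6 242.3 240.
[... 282 characters left out ...]
0.0794]
w9 [268.1 236.2 243.1 236.3] d(.069) [0.0698 0.07  ] d(.092) [0.0634 0.0635]
w9 [243.1 233.9 269.4 233.8] d(.069) [0.0675 0.0674] d(.092) [0.0613 0.0611]
w9 [244.4 245.3 269.4 245.2] d(.069) [0.0793 0.0792] d(.092) [0.0722 0.0721]
w9 [266.9 189.4 239.3 190.8] d(.069) [0.0238 0.0251] d(.092) [0.0206 0.0218]
w9 [311.9 181.6 296.8 182.5] d(.069) [0.0164 0.0173] d(.092) [0.0137 0.0146]
w9 [269.4 247.7 244.4 247.8] d(.069) [0.0818 0.0819] d(.092) [0.0745 0.0746]
w9 [233.1 173.7 218.1 173.8] d(.069) [0.0092 0.0093] d(.092) [0.007  0.0071]
w9 [233.2 182.4 218.1 182.7] d(.069) [0.0173 0.0175] d(.092) [0.0145 0.0148]
w9 [309.4 173.7 274.4 173.7] d(.069) [0.0091 0.0091] d(.092) [0.0069 0.0069]
```

The tail edge stands 87 mm from the face. A bevelled 90 mm handle measured about 86 mm edge to edge when it lay on the bench, so it is fully seated. The lever is at about 1.55 rad and the robot is clear.

```bash
python3 -c "
from station import *
print(finish_job())"
```

```text
the job is handed in; nothing more can be done
None
```

The job is handed in, with no verdict returned: by camera and contact checks the thick-nosed bush is home in the bore, the lever is at its stop (about 1.55 rad), and the robot never went near the thin-nosed bush.

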